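Push a leaded roundel through the sprung flap of a drying hood

ROBOT

A 7-joint arm with a two-finger parallel gripper is mounted at the origin on the work surface. World frame = base frame: x ahead of the robot, y to its left, z up, the work surface at z = 0. Lengths are in m, angles in rad, forces in N, time in s.
With the tool pointing down it reaches from about 0.425 to 0.875 m from the base axis. Payload 9.9 kg.
Tool frame: the origin (TCP) lies midway between the tips of the shut fingers; the grasp point (between the pads) lies 19 mm behind it (manip.pinch_z is the z of the grasp point in the tool frame, in m); z points along the fingers, y is the line along which they close (so a half turn about z gives the same grasp; the last joint's range is limited). The gripper opens to 85 mm and grips with 20 to 120 N. Pads are 22 mm wide; open, the fingers measure 114 mm over their backs; the gripper's body (76 mm by 85 mm) begins 54 mm behind the grasp point. The pads swing forward as they close: fully open they stand 13 mm farther back than shut.
Start: joints at [-1.393, 0.576, 0.025, 1.437, -0.015, 1.129, -0.057], TCP at [0.175, 0.652, 0.231] pointing down, gripper open.
Joint ranges: [-2.76, 2.76], [-0.34, 2.15], [-1.52, 1.57], [0.19, 2.46], [-1.09, 4.23], [0.17, 1.99], [-2.82, 2.82]. Speed limits (rad/s): [2.22, 2.22, 3.01, 3.01, 3.14, 3.14, 3.14].

INTERFACE

Orientations are given as a rotation vector (axis times angle).
In Python, from bench import manip gives the robot as it stands.
- The arm moves only by the tool step_arm, never from a script. Its argument "moves" is a list of rows, each a list of 2 entries, a list of its own where there are three numbers: the shift along the tool's x, y, z in cm, then the turn, a rotation vector about the tool's x, y, z in rad. A call has 1 to 5 rows; each row is the pose to reach, as a shift and turn from the pose commanded when the call began, along the tool's axes at that moment; what a row does not reach only later rows make up. A row lasts 1/10 s, in which the tool goes at most 50 mm and 8.59 degrees, less where a joint would pass 70% of its speed; a pose out of reach is approached as far as the arm can. A call with a gripper value outside its range is refused whole. "claw" is the finger opening in cm, from 0 to 8.54, set as the call begins (left out, the last holds). The fingers move at their own pace and stop on an object; "squeeze" is the grip in N (left out, the last holds). Time passes only in rows, so rows that repeat a pose let the fingers close. It gives the time, the measured TCP pose, the force, the opening and the grip force at its end, in the units of the state.
- manip.get_state(): the state, without advancing time (a new reading comes with each control period).
- manip.grab_frame(name): name is "side" or "top"; returns a dict with "frame" (400x640x3 uint8, red, green, blue), "depth" (400x640 float32, m along the optical axis (not along the pixel's ray), 0 where there is no reading), "K" (3x3 intrinsics, pixels), "dist" ([k1, k2, p1, p2, k3] as OpenCV has them; the pictures are not rectified), "R" (3x3) and "t" (3): a world point X has camera coordinates R X + t. Camera axes: x right, y down, z forward; pixel columns grow to the right and rows downward; lengths in m; the calibration is good to about 2 mm. A picture is of the moment at which its call begins.
- manip.hand_in(): hands the job in; it is judged then, once.
The state is a dict: "time_s": time; "joint_pos": joint angles; "joint_vel": joint speeds; "joint_torque": joint torques, N m; "tcp_pos": TCP position; "eef_rot": TCP orientation; "force": force on the tool from outside, world axes, zero at the start; "wrist_torque": the same for the moment, N m; "width": opening from 0.0 (shut) to 1.0 (fully open); "grasp_force": force on a finger pad.
Only numpy, scipy, OpenCV 4.12 (cv2) and the standard library are available. Lean on these libraries where they do the work, as an engineer would, in place of code of your own. Each camera call takes 0.05 s, during which the arm holds its last target. There are 200 camera calls.

TASK

Using the wooden pusher, slide the freshly puttied glass roundel across the bench and through the sprung flap into the empty bay of the black drying hood, far enough in for the flap to drop shut behind it, then lay the pusher back on the bench, clear of the hood and its lanes. One of the two bays is already full and from outside they look the same: nudge a flap gently with the pusher to feel whether it gives, and never force one that does not. Do not touch the wet roundel with the gripper, and leave the plier, the tray of shards, the square tile and the slide-lid box where they are.

Things in the scene. Friction and masses are not known exactly. Their poses are not given: they have to be found in the camera images.
- hood: Black plastic drying hood fixed to the bench, no bottom, 154 mm deep, 184 wide, 67 high. Origin on the bench, middle of its front (the flap line); x points into the hood, y left looking in. Bay a is centred at y +43 mm, bay b at y -43, each 78 mm wide and 142 deep, with an opening 37 mm high under the lintel, closed by a flap. Pressing the hood or a flap with over 25 N would break it.
- bay_a (a point): Point on the bench, middle of bay a's flap line; axes as the hood's. Before each bay an open-topped lane, 78 mm wide, lies between guides 14 mm high and 8 mm thick that reach 64 mm out from the flap line.
- bay_b (a point): The same point for bay b. Either bay may be the full one, at random, hidden from outside: a heavy stored block sits right behind its flap, whose lower edge then gives only about 3 mm before it stops hard. The other bay is empty.
- flap_a (a joint): Angle of bay a's steel flap, 74 mm wide, 33 tall, 3 thick, hinged 37 mm above the bench, lower edge 4 mm above it. 0 shut, grows swinging inward to 1.45 rad; cannot swing outward. Its spring (0.03 N m shut, +0.05 per rad) lets a push at its lower half open it with 1 to 5 N. It rests on what lies under it: shuts only over things 20 mm or more inside.
- flap_b (a joint): The same for bay b's flap.
- roundel: Flat disc of amber glass in a dark lead rim, 64 mm in diameter, 10 mm thick, about 0.12 kg, loose on the bench, its centre 220 to 270 mm before the flap line. Origin in the middle of its underside.
- pusher: Loose wooden pusher lying on its bar, 0.14 kg. Origin on the underside below the middle of its grip; x points along the bar to the fork, z up. Bar 20 mm wide and tall, from x -30 to +116 mm; on it a grip block 50 mm long (x), 24 wide (y), from 20 to 58 mm above the underside. A V fork at the front, 20 mm tall, 62 mm wide outside, opens to +x.
- pusher_fork (a point): Apex of the fork's V, 120 mm ahead of the pusher's origin, 10 mm above its underside. The V's inner faces run from it at 55 degrees either side of x for 32 mm; the tips lie 18 mm ahead, 26 mm to either side. The roundel seated in the fork has its centre 39 mm ahead of the apex.
- plier: Bystander: stainless steel grozing plier, 180 mm long, lying flat. Origin near its pivot, underside.
- shard_tray: Bystander: green plastic tray, 130 x 130 x 30 mm, with smoothed glass shards. Origin centre of underside.
- tile: Bystander: square white ceramic tile, 100 x 100 x 9 mm. Origin centre of underside.
- slide_box: Bystander: closed black plastic container with a sliding door on top, 90 x 120 x 50 mm. Origin centre of underside.
Mind the look-alikes: they are no part of the job. Of the things that look like the roundel, take the one that is nearest to the robot's base at the start.

How it is judged:
By the outcome, as a careful person would: the job done as asked, in the order asked, and still so for the second after the job is handed in, with the robot touching nothing.
It also fails if it takes over 64 s, if anything falls off the work surface, if the arm or the gripper's body presses on something with over 40 N, if the wrist force passes 120 N, or if a joint passes its speed limit or range.

## Working session

There is one attempt and no reset: what is moved stays moved. The work goes in short steps, Python scripts to look and compute and a tool call to move; the robot and the scene stay as the last step left them, time stands still between calls to the robot, and variables do not carry over. Pictures are saved under pics/ and viewed, at most 13 in all, crops included, and the job is handed in when it is done.

Besides the shell and the picture viewer there is one more tool, called after ">>>" by a JSON object that holds its "fn" and its "kwargs". step_arm: Moves the arm, as the interface text tells. Its arguments: {"type":"object","properties":{"moves":{"type":"array"},"claw":{"type":"number"},"squeeze":{"type":"number"}},"required":["moves"]}

```bash
mkdir -p pics; ls
python3 - <<'E'
from bench import manip
import cv2,numpy as np,pickle
for n in("side","top"):
    f=manip.grab_frame(n); pickle.dump(f,open(f"{n}.pkl","wb"))
    cv2.imwrite(f"pics/{n}0.png",f["frame"][:,:,::-1])
    print(n,f["K"].round(1).tolist(),f["dist"],(-f["R"].T@f["t"]).round(3))
s=manip.get_state();print(s, manip.pinch_z)
E
```

```text
pics
side [[489.8, 0.0, 322.0], [0.0, 489.8, 194.5], [0.0, 0.0, 1.0]] [-0.08272444  0.          0.          0.          0.        ] [ 0.374 -1.081  0.732]
top [[384.2, 0.0, 320.4], [0.0, 384.2, 190.2], [0.0, 0.0, 1.0]] [-0.04860114  0.          0.          0.          0.        ] [ 0.499 -0.109  0.982]
{'time_s': 0.1, 'joint_pos': array([-1.39279478,  0.57645837,  0.02485816,  1.43781473, -0.01498984,
        1.12897477, -0.05648559]), 'joint_vel': array([ 0.00172804, -0.00108908, -0.00127239, -0.0026566 , -0.00135746,
       -0.00066128, -0.00150819]), 'joint_torque': array([ 6.20091407e-03, -7.67311478e+01,  2.25845821e+00, -2.86605370e+01,
        1.61804346e-02,  8.61509034e-03, -3.76516857e-05]), 'tcp_pos': array([0.17460428, 0.65162018, 0.23052545]), 'eef_rot': array([-4.09984147e-01, -3.11462211e+00,  2.30413722e-03]), 'force': array([-0.02010369,  0.44788925,  0.96577301]), 'wrist_torque': array([-0.0048264 , -0.00951983,  0.01485528]), 'grasp_force': 0.0, 'width': 0.9990611550371612} -0.0187
```

```bash
sleep 1; ls pics
```

```text
side0.png
top0.png
```

View pics/top0.png

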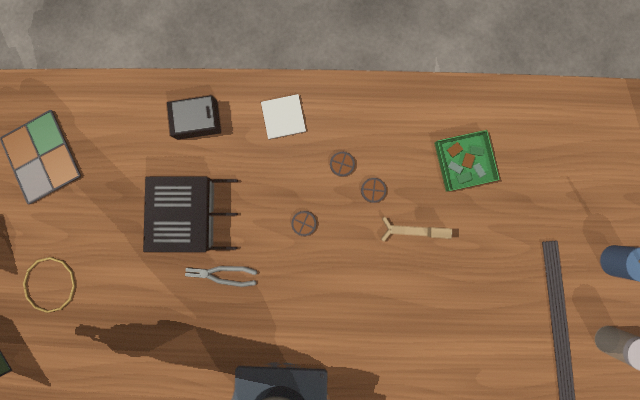

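View pics/side0.png

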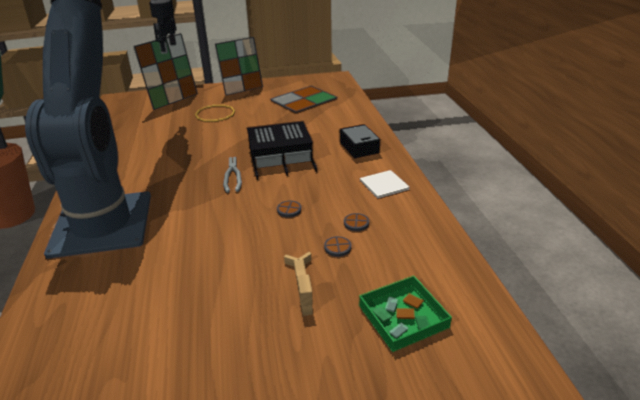

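The top view shows three roundel-like discs at (304,223), (374,190) and (343,164). The base is at about (280,390), so (304,223) is nearest to it and is the one meant. The hood spans (145–212, 177–252) with its lanes to the right. The pusher runs from fork (387,230) to end (458,233). Next I'll measure these and confirm with an enlarged crop.

```bash
cat > h.py <<'E'
import cv2,numpy as np
def ray(f,px,z):
    p=cv2.undistortPoints(np.array(px,float).reshape(-1,1,2),f["K"],f["dist"])[:,0]
    d=np.c_[p,np.ones(len(p))]@f["R"]; c=-f["R"].T@f["t"]
    return c+d*((z-c[2])/d[:,2])[:,None]
def dpt(f,mask):
    v,u=np.nonzero(mask&(f["depth"]>0)); z=f["depth"][v,u]
    p=cv2.undistortPoints(np.c_[u,v].astype(float).reshape(-1,1,2),f["K"],f["dist"])[:,0]
    return (np.c_[p,np.ones(len(p))]*z[:,None]-f["t"])@f["R"]
E
python3 - <<'E'
import pickle,cv2,numpy as np
from h import *
f=pickle.load(open("top.pkl","rb"));im=f["frame"]
print("discs",ray(f,[(304,223),(374,190),(343,164)],.01).round(3).tolist())
m=np.ones(im.shape[:2],bool)
full=np.zeros((400,640,3));v,u=np.nonzero(f["depth"]>0);full[v,u]=dpt(f,m)
Z=full[...,2]
def roi(a,b,c,d):
    r=np.zeros_like(m);r[c:d,a:b]=1;return r
def rect(n,mask,z):
    cs,_=cv2.findContours(mask.astype(np.uint8),cv2.RETR_EXTERNAL,cv2.CHAIN_APPROX_NONE)
    c=max(cs,key=cv2.contourArea)[:,0]
    w=ray(f,c,z)[:,:2].astype(np.float32)
    r=cv2.minAreaRect(w*1000);print(n,np.round(r[0],1),np.round(r[1],1),round(r[2],1),"box",cv2.boxPoints(r).round(0).tolist())
rect("hoodtop",roi(130,225,160,265)&(Z>.05),.067)
rect("grip",roi(375,470,205,250)&(Z>.035),.058)
rect("pusher all",roi(375,470,205,250)&(Z>.008),.02)
rect("disc",roi(285,325,205,242)&(Z>.005),.01)
rect("tray",roi(425,510,120,200)&(Z>.01),.03)
rect("tile",roi(250,315,85,145)&(Z>.004),.009)
rect("box",roi(160,230,90,145)&(Z>.03),.05)
rect("plier",roi(180,262,258,292)&(Z>.004),.008)
# guides
g=roi(213,245,170,260)&(Z>.007)
v,u=np.nonzero(g);
for i in range(170,260):
    s=u[v==i]
    if len(s)>8:print(i,s.min(),s.max(),end=';')
c=im[145:265,135:475,::-1];c=cv2.resize(c,None,fx=2.35,fy=2.35,interpolation=2);cv2.imwrite("pics/crop.png",c)
dz=np.median(Z[223-4:227,300:308]);print("discZ",dz)
E
```

```text
discs [[0.48, -0.047, 0.01], [0.567, -0.222, 0.01], [0.632, -0.142, 0.01]]
hoodtop [495.9 261.9] [180.7 157.8] 1.8 box [[403.0, 338.0], [408.0, 180.0], [589.0, 186.0], [584.0, 344.0]]
grip [ 465.3 -374.5] [21.4 55.4] 1.2 box [[454.0, -347.0], [455.0, -402.0], [477.0, -402.0], [475.0, -347.0]]
pusher all [ 463.  -328.1] [172.8  59.8] 85.4 box [[426.0, -412.0], [486.0, -417.0], [500.0, -244.0], [440.0, -240.0]]
disc [479.  -46.1] [60.7 62.4] 46.4 box [[435.0, -47.0], [481.0, -90.0], [523.0, -46.0], [477.0, -3.0]]
tray [ 645.8 -449.9] [131.2 136.1] 13.7 box [[566.0, -399.0], [598.0, -532.0], [726.0, -501.0], [693.0, -368.0]]
tile [753.   15.3] [101.4 100.2] 12.8 box [[693.0, 53.0], [715.0, -45.0], [814.0, -22.0], [791.0, 75.0]]
box [740.7 239. ] [ 94.9 125.5] 9.6 box [[684.0, 293.0], [704.0, 169.0], [798.0, 185.0], [777.0, 309.0]]
plier [340.4 162.4] [ 50.2 182.4] 1.7 box [[313.0, 253.0], [318.0, 70.0], [368.0, 72.0], [363.0, 254.0]]
179 213 235;180 213 237;181 213 237;182 213 236;213 213 236;214 213 236;215 213 236;246 213 230;247 213 235;248 213 236;discZ 0.00900100537636122
```

```bash
python3 -c "
import cv2;print(cv2.imread('pics/crop.png').shape)"
```

```text
(282, 799, 3)
```

View pics/crop.png

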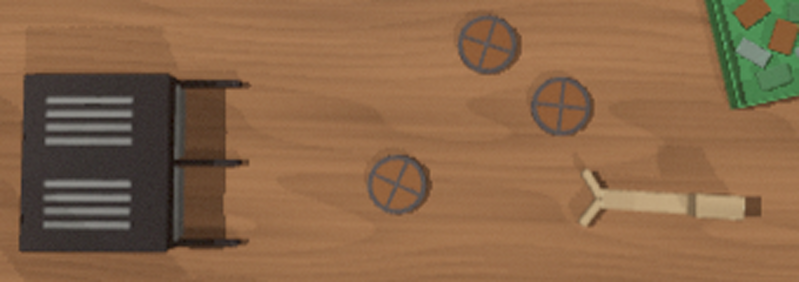

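The crop shows three identical discs. The nearest to the base is the isolated one in front of the lower bay, at crop (399,184), image (305,223). The pusher's fork at crop (590,198) points at the hood. I'll refine the axes and then move.

```bash
cat > go.py <<'E'
import numpy as np,sys
from scipy.spatial.transform import Rotation as Ro
from bench import manip
def plan(p,yaw=None,s=None):  # yaw: world angle of tool x, tool down
    s=s or manip.get_state();R=Ro.from_rotvec(s["eef_rot"])
    sh=R.inv().apply(np.array(p)-s["tcp_pos"])*100
    x=R.apply([1,0,0]);print("t",round(s["time_s"],2),"tcp",s["tcp_pos"].round(4),"yaw",np.degrees(np.arctan2(x[1],x[0])).round(2),"z",R.apply([0,0,1]).round(3),"F",s["force"].round(1),"w",round(s["width"],3),"g",round(s["grasp_force"],1))
    if yaw is not None:
        a=np.radians(yaw);T=Ro.from_matrix(np.array([[np.cos(a),np.sin(a),0],[np.sin(a),-np.cos(a),0],[0,0,-1.]]))
        print("shift",sh.round(2),"turn",(R.inv()*T).as_rotvec().round(3))
    else: print("shift",sh.round(2))
E
python3 - <<'E'
import pickle
from h import *
from go import plan
f=pickle.load(open("top.pkl","rb"))
print("guides near/end",ray(f,[(213,180.5),(237,180.5),(213,214),(236.5,214),(213,247.5),(236.5,247.5)],.014).round(4)[:,:2].tolist())
im=f["frame"].astype(int)
w=((im.sum(2)>420)&(im[...,1]>im[...,0]*.75)); m=np.zeros((400,640),np.uint8);m[205:250,375:470]=w[205:250,375:470]
cs,_=cv2.findContours(m,cv2.RETR_EXTERNAL,cv2.CHAIN_APPROX_NONE);c=max(cs,key=cv2.contourArea)[:,0]
print("bbox",c.min(0),c.max(0))
for u in range(380,462,4):
    s=np.nonzero(m[:,u])[0]
    if len(s): z=.058 if u>424 else .02; print(u,s.min(),s.max()+1,ray(f,[(u+.5,(s.min()+s.max()+1)/2-.5)],z)[0,:2].round(4))
plan([.40,.50,.2],45)
E
```

```text
guides near/end [[0.582, 0.1888], [0.5833, 0.1268], [0.4966, 0.1852], [0.4981, 0.1249], [0.4121, 0.1819], [0.4138, 0.1219]]
bbox [382 218] [426 240]
384 218 241 [ 0.4696 -0.2483]
388 223 235 [ 0.471  -0.2582]
392 226 233 [ 0.47   -0.2682]
396 226 234 [ 0.469  -0.2781]
400 226 234 [ 0.4692 -0.2881]
404 227 234 [ 0.4682 -0.2981]
408 227 235 [ 0.4672 -0.308 ]
412 227 235 [ 0.4674 -0.318 ]
416 227 235 [ 0.4676 -0.3279]
420 227 236 [ 0.4666 -0.3379]
424 228 236 [ 0.4655 -0.3479]
432 228 237 [ 0.4661 -0.3576]
436 229 237 [ 0.4651 -0.3672]
440 229 237 [ 0.4653 -0.3768]
444 229 238 [ 0.4643 -0.3864]
448 229 238 [ 0.4645 -0.396 ]
t 0.1 tcp [0.1746 0.6516 0.2305] yaw 165.0 z [-0.    -0.001 -1.   ] F [-0.   0.4  1. ] w 0.999 g 0.0
shift [-25.7   -8.81   3.07] turn [-1.000e-03  2.000e-03  2.094e+00]
```

>>> {"fn": "step_arm", "kwargs": {"moves": [[[-24, -8, 1], [0, 0, 0.7]], [[-24, -8, 1], [0, 0, 0.7]], [[-24, -8, 1], [0, 0, 0.7]], [[-24, -8, 1], [0, 0, 0.7]], [[-24, -8, 1], [0, 0, 0.7]]]}}

```text
time_s: 0.6
tcp_pos: [0.3844, 0.513, 0.2211]
eef_rot: [-1.461, -2.781, 0.001]
force: [-0.8, 0.8, -0.2]
width: 1.0
grasp_force: 0.0
```

```bash
python3 -c "
from go import plan
plan([.56,.28,.21],87.5)"
```

```text
t 0.6 tcp [0.3844 0.513  0.2211] yaw 124.57 z [-0. -0. -1.] F [-0.8  0.8 -0.2] w 1.0 g 0.0
shift [-29.15   1.24   1.12] turn [-0.     0.     0.647]
```

>>> {"fn": "step_arm", "kwargs": {"moves": [[[-26, 0, 1], [0, 0, 0.647]], [[-26, 0, 1], [0, 0, 0.647]], [[-26, 0, 1], [0, 0, 0.647]], [[-26, 0, 1], [0, 0, 0.647]], [[-26, 0, 1], [0, 0, 0.647]]]}}

```text
time_s: 1.1
tcp_pos: [0.5267, 0.3078, 0.2115]
eef_rot: [-2.269, -2.173, 0.001]
force: [1.0, 0.5, -0.1]
width: 0.999
grasp_force: 0.0
```

```bash
python3 -c "
from go import plan
plan([.60,.04,.19],87.5)"
```

```text
t 1.1 tcp [0.5267 0.3078 0.2115] yaw 87.52 z [-0. -0. -1.] F [ 1.   0.5 -0.1] w 0.999 g 0.0
shift [-26.44   8.49   2.16] turn [-0.  0.  0.]
```

>>> {"fn": "step_arm", "kwargs": {"moves": [[[-25, 2, 1], [0, 0, 0]], [[-25, 2, 1], [0, 0, 0]], [[-25, 2, 1], [0, 0, 0]], [[-25, 2, 1], [0, 0, 0]], [[-25, 2, 1], [0, 0, 0]]]}}

```text
time_s: 1.6
tcp_pos: [0.5361, 0.058, 0.2016]
eef_rot: [-2.263, -2.179, 0.0]
force: [0.8, -0.5, 0.4]
width: 1.001
grasp_force: 0.0
```

>>> {"fn": "step_arm", "kwargs": {"moves": [[[-24, -2, 2], [0, 0, 0]], [[-24, -2, 2], [0, 0, 0]], [[-24, -2, 2], [0, 0, 0]], [[-24, -2, 2], [0, 0, 0]], [[-24, -2, 2], [0, 0, 0]]]}}

```text
time_s: 2.1
tcp_pos: [0.5064, -0.1819, 0.1816]
eef_rot: [2.265, 2.177, -0.001]
force: [0.6, 1.1, -1.2]
width: 1.001
grasp_force: 0.0
```

```bash
python3 -c "
from go import plan
plan([.465,-.376,.12],87.4)"
```

```text
t 2.1 tcp [ 0.5064 -0.1819  0.1816] yaw 87.74 z [-0. -0. -1.] F [ 0.6  1.1 -1.2] w 1.001 g 0.0
shift [-19.55  -3.37   6.17] turn [-0.     0.     0.006]
```

>>> {"fn": "step_arm", "kwargs": {"moves": [[[-19.5, -3.4, 6], [0, 0, 0.006]], [[-19.5, -3.4, 6], [0, 0, 0.006]], [[-19.5, -3.4, 6], [0, 0, 0.006]], [[-19.5, -3.4, 6], [0, 0, 0.006]], [[-19.5, -3.4, 6], [0, 0, 0.006]]]}}

```text
time_s: 2.6
tcp_pos: [0.4619, -0.3791, 0.1203]
eef_rot: [-2.278, -2.163, 0.007]
force: [-0.7, -0.3, 0.4]
width: 0.998
grasp_force: 0.0
```

Run:
```python
from go import plan
from bench import manip
from h import *
plan([.465,-.376,.026],87.4)
f=manip.grab_frame("side")
c=f["frame"][230:340,250:350,::-1]
cv2.imwrite("pics/s1.png",cv2.resize(c,None,fx=5,fy=5,interpolation=2))
```

```text
t 2.6 tcp [ 0.4619 -0.3791  0.1203] yaw 87.02 z [-0.003 -0.003 -1.   ] F [-0.7 -0.3  0.4] w 0.998 g 0.0
shift [0.35 0.32 9.43] turn [-0.003  0.003 -0.007]
```

View pics/s1.png

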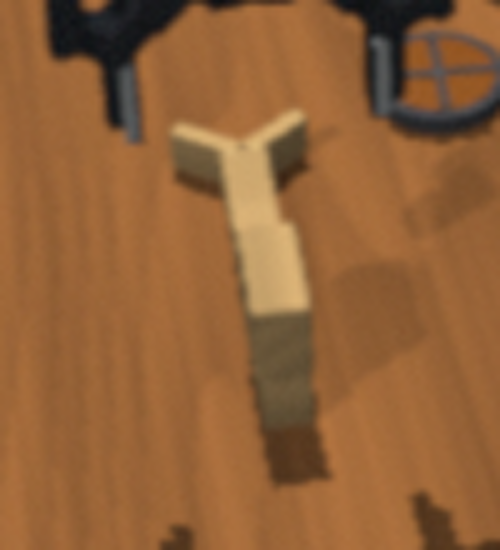

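The side crop shows the fork at (240,145) and the grip's top face at (275,265), with the open fingers straddling it higher up. Now descend and close.

>>> {"fn": "step_arm", "kwargs": {"moves": [[[0.2, 0.3, 4.5], [0, 0, 0]], [[0.2, 0.3, 8], [0, 0, 0]], [[0.2, 0.3, 9.4], [0, 0, 0]], [[0.2, 0.3, 9.4], [0, 0, 0]], [[0.2, 0.3, 9.4], [0, 0, 0]]]}}

```text
time_s: 3.15
tcp_pos: [0.4698, -0.3709, 0.029]
eef_rot: [2.268, 2.172, 0.0]
force: [0.8, -0.4, -0.2]
width: 0.997
grasp_force: 0.0
```

>>> {"fn": "step_arm", "kwargs": {"moves": [[[0, 0, 0], [0, 0, 0]], [[0, 0, 0], [0, 0, 0]], [[0, 0, 0], [0, 0, 0]], [[0, 0, 0], [0, 0, 0]], [[0, 0, 0], [0, 0, 0]]], "claw": 1.5, "squeeze": 50}}

```text
time_s: 3.65
tcp_pos: [0.4693, -0.3711, 0.0285]
eef_rot: [2.269, 2.171, 0.0]
force: [-1.0, 1.3, 5.6]
width: 0.27
grasp_force: 50.1
```

Run:
```python
from go import plan
import pickle
from h import *
plan([.465,-.376,.026],87.4)
f=pickle.load(open("side.pkl","rb"));print(ray(f,[(305,283)],.058))
```

```text
t 3.65 tcp [ 0.4693 -0.3711  0.0285] yaw 87.47 z [ 0.001 -0.    -1.   ] F [-1.   1.3  5.6] w 0.27 g 50.1
shift [-0.5  -0.41  0.25] turn [0.001 0.    0.001]
[[ 0.46675874 -0.38201822  0.058     ]]
```

>>> {"fn": "step_arm", "kwargs": {"moves": [[[0, 0, -5], [0, 0, 0]], [[5, 0, -6], [0, 0, -0.075]], [[10, 0, -6], [0, 0, -0.075]], [[15, 0, -6], [0, 0, -0.075]], [[20, 0, -6], [0, 0, -0.075]]]}}

```text
time_s: 4.15
tcp_pos: [0.4777, -0.1703, 0.0881]
eef_rot: [2.187, 2.255, 0.001]
force: [1.5, 0.6, -2.3]
width: 0.274
grasp_force: 49.7
```

>>> {"fn": "step_arm", "kwargs": {"moves": [[[5, 0, 0], [0, 0, 0]], [[10, 0, 0], [0, 0, 0]], [[14, 0, 0], [0, 0, 0]], [[17, 0, 0], [0, 0, 0]], [[17, 0, 0], [0, 0, 0]]]}}

```text
time_s: 4.65
tcp_pos: [0.4723, 0.0028, 0.0876]
eef_rot: [-2.177, -2.262, -0.001]
force: [-0.4, -0.6, -1.5]
width: 0.271
grasp_force: 49.7
```

Run:
```python
from go import plan
from bench import manip
from h import *
plan([.458,.03,.0885],91.8)
f=manip.grab_frame("top")
c=f["frame"][160:270,170:370,::-1]
cv2.imwrite("pics/t2.png",cv2.resize(c,None,fx=4,fy=4,interpolation=2))
```

```text
t 4.65 tcp [0.4723 0.0028 0.0876] yaw 92.17 z [-0.001  0.002 -1.   ] F [-0.4 -0.6 -1.5] w 0.271 g 49.7
shift [ 2.77 -1.32 -0.08] turn [-0.001 -0.002  0.006]
```

View pics/t2.png

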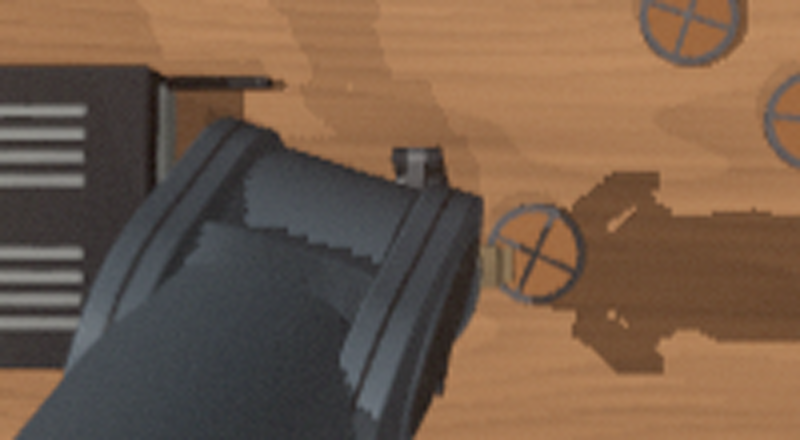

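The arm hides the fork from the top camera. The roundel is clear at crop (538,253). I'll line up with lane a and check in the side view.

>>> {"fn": "step_arm", "kwargs": {"moves": [[[2.8, -1.3, 0], [0, 0, 0.006]], [[2.8, -1.3, 0], [0, 0, 0.006]], [[2.8, -1.3, 0], [0, 0, 0.006]]]}}

```text
time_s: 5.0
tcp_pos: [0.4588, 0.0247, 0.088]
eef_rot: [2.193, 2.249, -0.0]
force: [0.4, 0.0, -1.6]
width: 0.272
grasp_force: 49.7
```

Run:
```python
from go import plan
from bench import manip
from h import *
plan([.458,.03,.03],91.8)
f=manip.grab_frame("side")
import pickle;pickle.dump(f,open("s3.pkl","wb"))
c=f["frame"][100:230,210:350,::-1]
cv2.imwrite("pics/s3.png",cv2.resize(c,None,fx=4.5,fy=4.5,interpolation=2))
```

```text
t 5.0 tcp [0.4588 0.0247 0.088 ] yaw 91.42 z [ 0. -0. -1.] F [ 0.4  0.  -1.6] w 0.272 g 49.7
shift [ 0.53 -0.07  5.8 ] turn [ 0.     0.    -0.007]
```

View pics/s3.png

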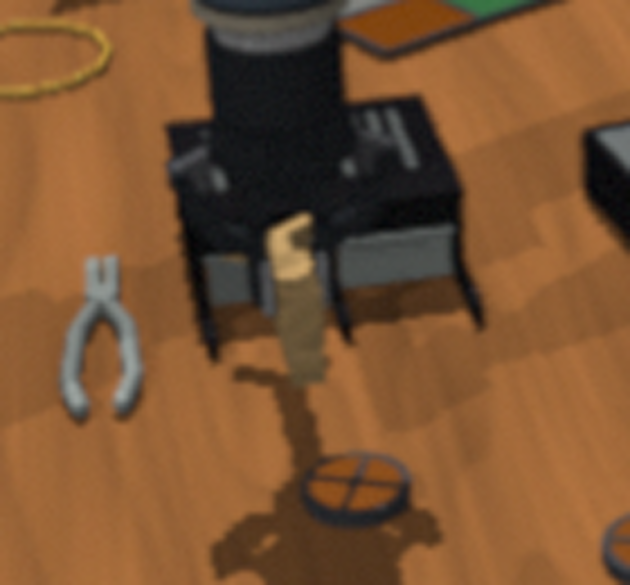

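Run:
```python
import pickle
from h import *
f=pickle.load(open("s3.pkl","rb"))
print(ray(f,[(257.3,178.9),(286.7,175.6),(316.7,172.2)],.003).round(4))
print("barend bottom",ray(f,[(278.4,184.4)],.0595).round(4),"roundel",ray(f,[(210+356/4.5,100+487/4.5)],.01).round(4))
# roundel position from flap top edges
print("flap/lintel bottom a,b", ray(f,[(210+340/4.5,100+237/4.5),(210+455/4.5,100+228/4.5)],.037).round(4))
```

```text
[[0.413  0.1211 0.003 ]
 [0.4974 0.1196 0.003 ]
 [0.5849 0.1184 0.003 ]]
barend bottom [[ 0.4609 -0.0117  0.0595]] roundel [[ 0.4799 -0.0533  0.01  ]]
flap/lintel bottom a,b [[0.5064 0.1943 0.037 ]
 [0.5824 0.1887 0.037 ]]
```

>>> {"fn": "step_arm", "kwargs": {"moves": [[[0.6, -0.1, 0], [0, 0, -0.007]], [[0.6, -0.1, 3], [0, 0, -0.007]], [[0.6, -0.1, 5], [0, 0, -0.007]], [[0.6, -0.1, 5.7], [0, 0, -0.007]], [[0.6, -0.1, 5.7], [0, 0, -0.007]]]}}

```text
time_s: 5.55
tcp_pos: [0.4573, 0.0308, 0.0303]
eef_rot: [-2.186, -2.255, 0.002]
force: [0.1, -1.1, -2.3]
width: 0.277
grasp_force: 49.7
```

>>> {"fn": "step_arm", "kwargs": {"moves": [[[0.3, 0, 0], [0, 0, 0]], [[0.6, 0, 0], [0, 0, 0]], [[0.9, 0, 0], [0, 0, 0]], [[1.2, 0, 0], [0, 0, 0]], [[1.2, 0, 0], [0, 0, 0]]]}}

```text
time_s: 6.05
tcp_pos: [0.4573, 0.0442, 0.0311]
eef_rot: [2.184, 2.258, 0.001]
force: [-0.1, 0.5, -1.9]
width: 0.274
grasp_force: 49.7
```

Run:
```python
from go import plan
plan([.458,.05,.0305],91.8)
```

```text
t 6.05 tcp [0.4573 0.0442 0.0311] yaw 91.9 z [ 0.  0. -1.] F [-0.1  0.5 -1.9] w 0.274 g 49.7
shift [0.58 0.09 0.06] turn [ 0.    -0.     0.002]
```

>>> {"fn": "step_arm", "kwargs": {"moves": [[[0.2, 0, 0], [0, 0, 0]], [[0.4, 0, 0], [0, 0, 0]], [[0.6, 0, 0], [0, 0, 0]], [[0.6, 0, 0], [0, 0, 0]]]}}

```text
time_s: 6.45
tcp_pos: [0.457, 0.0497, 0.0308]
eef_rot: [-2.185, -2.257, 0.0]
force: [0.1, -0.7, -2.5]
width: 0.272
grasp_force: 49.7
```

>>> {"fn": "step_arm", "kwargs": {"moves": [[[0.15, 0, 0], [0, 0, 0]], [[0.3, 0, 0], [0, 0, 0]], [[0.3, 0, 0], [0, 0, 0]]]}}

```text
time_s: 6.75
tcp_pos: [0.4569, 0.0526, 0.0308]
eef_rot: [-2.185, -2.257, -0.0]
force: [-0.2, 1.0, -1.4]
width: 0.27
grasp_force: 49.7
```

>>> {"fn": "step_arm", "kwargs": {"moves": [[[0.15, 0, 0], [0, 0, 0]], [[0.3, 0, 0], [0, 0, 0]], [[0.3, 0, 0], [0, 0, 0]]]}}

```text
time_s: 7.05
tcp_pos: [0.4568, 0.0557, 0.0308]
eef_rot: [-2.185, -2.257, -0.0]
force: [-0.5, 0.6, -0.7]
width: 0.273
grasp_force: 49.7
```

>>> {"fn": "step_arm", "kwargs": {"moves": [[[0.15, 0, 0], [0, 0, 0]], [[0.25, 0, 0], [0, 0, 0]], [[0.25, 0, 0], [0, 0, 0]]]}}

```text
time_s: 7.35
tcp_pos: [0.4567, 0.0578, 0.0309]
eef_rot: [2.186, 2.256, -0.0]
force: [0.8, -1.2, -0.8]
width: 0.28
grasp_force: 49.7
```

>>> {"fn": "step_arm", "kwargs": {"moves": [[[0.15, 0, 0], [0, 0, 0]], [[0.25, 0, 0], [0, 0, 0]], [[0.25, 0, 0], [0, 0, 0]]]}}

```text
time_s: 7.65
tcp_pos: [0.4567, 0.0604, 0.0309]
eef_rot: [2.186, 2.256, -0.0]
force: [-0.4, -1.5, -1.3]
width: 0.273
grasp_force: 49.7
```

>>> {"fn": "step_arm", "kwargs": {"moves": [[[0.1, 0, 0], [0, 0, 0]], [[0.2, 0, 0], [0, 0, 0]], [[0.2, 0, 0], [0, 0, 0]]]}}

```text
time_s: 7.95
tcp_pos: [0.4565, 0.0612, 0.0309]
eef_rot: [2.187, 2.254, -0.001]
force: [-0.2, -8.9, 0.0]
width: 0.269
grasp_force: 49.9
```

Bay a's flap stopped hard, about 9 N after roughly 3 mm, so it is full. Back off and probe bay b.

>>> {"fn": "step_arm", "kwargs": {"moves": [[[-2, 0, 0], [0, 0, 0]], [[-2.5, 0, -3.5], [0, 0, 0]], [[-2.5, 4.5, -3.5], [0, 0, 0]], [[-2.5, 8.6, -3.5], [0, 0, 0]], [[-2.5, 8.6, -3.5], [0, 0, 0]]]}}

```text
time_s: 8.45
tcp_pos: [0.5494, 0.0412, 0.0666]
eef_rot: [2.181, 2.255, 0.008]
force: [-0.1, 0.6, -2.0]
width: 0.27
grasp_force: 49.9
```

>>> {"fn": "step_arm", "kwargs": {"moves": [[[0, 0, 2], [0, 0, 0]], [[0, 0, 3.5], [0, 0, 0]], [[0.8, 0, 3.5], [0, 0, 0]], [[1.6, 0, 3.5], [0, 0, 0]], [[1.6, 0, 3.5], [0, 0, 0]]]}}

```text
time_s: 8.95
tcp_pos: [0.5428, 0.0585, 0.0312]
eef_rot: [-2.182, -2.259, -0.001]
force: [-1.0, -0.1, -1.2]
width: 0.273
grasp_force: 50.1
```

Run:
```python
from go import plan
plan([.5435,.06,.031],91.8)
```

```text
t 8.95 tcp [0.5428 0.0585 0.0312] yaw 91.98 z [-0.     0.001 -1.   ] F [-1.  -0.1 -1.2] w 0.273 g 50.1
shift [0.15 0.08 0.02] turn [ 0.    -0.001  0.003]
```

>>> {"fn": "step_arm", "kwargs": {"moves": [[[0.15, 0, 0], [0, 0, 0]], [[0.3, 0, 0], [0, 0, 0]], [[0.45, 0, 0], [0, 0, 0]], [[0.45, 0, 0], [0, 0, 0]]]}}

```text
time_s: 9.35
tcp_pos: [0.5428, 0.0604, 0.0311]
eef_rot: [2.186, 2.256, 0.0]
force: [-0.6, -1.4, -0.7]
width: 0.274
grasp_force: 50.2
```

>>> {"fn": "step_arm", "kwargs": {"moves": [[[0.1, 0, 0], [0, 0, 0]], [[0.2, 0, 0], [0, 0, 0]], [[0.2, 0, 0], [0, 0, 0]]]}}

```text
time_s: 9.65
tcp_pos: [0.5427, 0.0625, 0.0309]
eef_rot: [2.186, 2.256, -0.0]
force: [0.9, -3.0, -0.4]
width: 0.278
grasp_force: 50.2
```

>>> {"fn": "step_arm", "kwargs": {"moves": [[[0.1, 0, 0], [0, 0, 0]], [[0.2, 0, 0], [0, 0, 0]], [[0.2, 0, 0], [0, 0, 0]]]}}

```text
time_s: 9.95
tcp_pos: [0.5426, 0.0647, 0.0308]
eef_rot: [2.185, 2.257, -0.0]
force: [-0.1, -3.2, -1.3]
width: 0.273
grasp_force: 50.2
```

>>> {"fn": "step_arm", "kwargs": {"moves": [[[0.15, 0, 0], [0, 0, 0]], [[0.3, 0, 0], [0, 0, 0]], [[0.45, 0, 0], [0, 0, 0]], [[0.45, 0, 0], [0, 0, 0]]]}}

```text
time_s: 10.35
tcp_pos: [0.5423, 0.0694, 0.0308]
eef_rot: [-2.185, -2.257, 0.0]
force: [0.6, -2.8, -1.9]
width: 0.272
grasp_force: 50.0
```

Bay b gives about 9 mm at roughly 3 N, so it is the empty one. Back off, lift, and go behind the roundel.

>>> {"fn": "step_arm", "kwargs": {"moves": [[[-3, 0, 0], [0, 0, 0]], [[-4, 0, -5], [0, 0, 0]], [[-9, -2, -5], [0, 0, 0.12]], [[-14, -5, -5], [0, 0, 0.24]], [[-18, -8, -5], [0, 0, 0.36]]]}}

```text
time_s: 10.85
tcp_pos: [0.4751, -0.1038, 0.0813]
eef_rot: [2.556, 1.825, 0.003]
force: [0.6, -1.3, -1.6]
width: 0.276
grasp_force: 50.3
```

Run:
```python
from go import plan
plan([.401,-.211,.081],64)
```

```text
t 10.85 tcp [ 0.4751 -0.1038  0.0813] yaw 71.04 z [ 0.002  0.    -1.   ] F [ 0.6 -1.3 -1.6] w 0.276 g 50.3
shift [-1.255e+01 -3.530e+00  1.000e-02] turn [ 0.002 -0.001  0.123]
```

>>> {"fn": "step_arm", "kwargs": {"moves": [[[-5, -1.2, 0], [0, 0, 0.123]], [[-10, -2.6, 0], [0, 0, 0.123]], [[-12.5, -3.5, 0], [0, 0, 0.123]], [[-12.5, -3.5, 0], [0, 0, 0.123]], [[-12.5, -3.5, 0], [0, 0, 0.123]]]}}

```text
time_s: 11.35
tcp_pos: [0.4018, -0.2099, 0.081]
eef_rot: [-2.662, -1.667, -0.002]
force: [0.8, -0.2, -1.5]
width: 0.274
grasp_force: 50.2
```

Run:
```python
from go import plan
from bench import manip
from h import *
plan([.401,-.211,.031],64)
f=manip.grab_frame("top")
c=f["frame"][150:290,180:400,::-1]
cv2.imwrite("pics/t4.png",cv2.resize(c,None,fx=3.6,fy=3.6,interpolation=2))
```

```text
t 11.35 tcp [ 0.4018 -0.2099  0.081 ] yaw 64.11 z [ 0.001  0.001 -1.   ] F [ 0.8 -0.2 -1.5] w 0.274 g 50.2
shift [-0.14 -0.03  5.  ] turn [ 0.    -0.001  0.002]
```

View pics/t4.png

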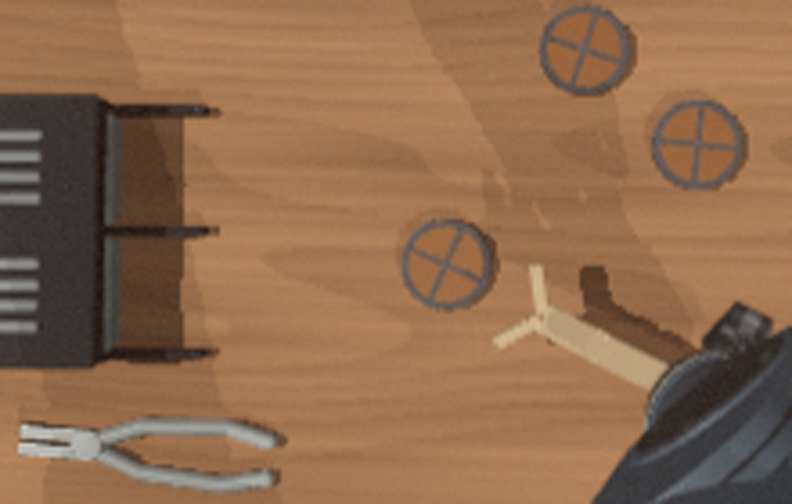

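The fork, with its apex at crop (541,317), stands behind the roundel at (448,264) and points at it. Flap b shows shut. Next I check the offsets and compute the push path.

```bash
cat > path.py <<'E'
import numpy as np
from go import *
A=153e-3
def bez(P0,n):
    d=lambda a:np.array([np.cos(np.radians(a)),np.sin(np.radians(a))])
    J=np.array([.5456-.032*.085,.085]);P1=P0+.05*d(58);P2=J-.04*d(91.8)
    t=np.linspace(0,1,n+1)[:,None];B=(1-t)**3*P0+3*(1-t)**2*t*P1+3*(1-t)*t*t*P2+t**3*J
    yaw=64+27.8*t[:,0]
    return B,yaw,[b-A*d(y) for b,y in zip(B,yaw)]
E
python3 - <<'E'
import pickle
from h import *
from path import *
f=manip.grab_frame("top")
g=lambda x,y:(180+(x+.5)/3.6-.5,150+(y+.5)/3.6-.5)
print("apex,tips",ray(f,[g(543,317),g(536,267),g(497,345)],.0725).round(4)[:,:2].tolist())
P0=ray(f,[g(448,264)],.01)[0,:2];print("roundel",P0)
B,y,T=bez(np.array([.480,-.049]),15)
for b,a,t in zip(B,y,T):print(b.round(3),a.round(1),t.round(4))
E
```

```text
apex,tips [[0.4478, -0.1141], [0.4803, -0.1088], [0.4289, -0.0844]]
roundel [ 0.47965117 -0.04696854]
[ 0.48  -0.049] 64.0 [ 0.4129 -0.1865]
[ 0.485 -0.04 ] 65.9 [ 0.4228 -0.18  ]
[ 0.491 -0.032] 67.7 [ 0.433  -0.1732]
[ 0.497 -0.023] 69.6 [ 0.4434 -0.166 ]
[ 0.503 -0.014] 71.4 [ 0.4539 -0.1585]
[ 0.508 -0.004] 73.3 [ 0.4643 -0.1508]
[0.514 0.005] 75.1 [ 0.4747 -0.1429]
[0.519 0.014] 77.0 [ 0.4848 -0.1348]
[0.524 0.024] 78.8 [ 0.4947 -0.1266]
[0.529 0.033] 80.7 [ 0.5041 -0.1182]
[0.533 0.042] 82.5 [ 0.5131 -0.1098]
[0.537 0.051] 84.4 [ 0.5216 -0.1013]
[0.539 0.06 ] 86.2 [ 0.5293 -0.0929]
[0.541 0.068] 88.1 [ 0.5363 -0.0845]
[0.543 0.077] 89.9 [ 0.5425 -0.0761]
[0.543 0.085] 91.8 [ 0.5477 -0.0679]
```

>>> {"fn": "step_arm", "kwargs": {"moves": [[[0, 0, 2.5], [0, 0, 0]], [[0, 0, 5], [0, 0, 0]], [[0, 0, 5], [0, 0, 0]]]}}

```text
time_s: 11.75
tcp_pos: [0.402, -0.2086, 0.0291]
eef_rot: [-2.658, -1.671, 0.001]
force: [-0.0, 0.4, -0.9]
width: 0.27
grasp_force: 51.2
```

```bash
cat >> path.py <<'E'
def rows(pts,yaws,z=.031):
    s=manip.get_state();R=Ro.from_rotvec(s["eef_rot"]);print("t",s["time_s"],s["tcp_pos"].round(4),s["force"].round(1))
    for p,yw in zip(pts,yaws):
        a=np.radians(yw);T=Ro.from_matrix(np.array([[np.cos(a),np.sin(a),0],[np.sin(a),-np.cos(a),0],[0,0,-1.]]))
        print((R.inv().apply(np.r_[p,z]-s["tcp_pos"])*100).round(1).tolist(),(R.inv()*T).as_rotvec().round(2).tolist())
E
python3 - <<'E'
from path import *
B,y,T=bez(np.array([.480,-.048]),15)
rows([T[0]]+T[:6],[64]+list(y[:6]))
E
```

```text
t 11.75 [ 0.402  -0.2086  0.0291] [-0.   0.4 -0.9]
[2.6, -0.0, -0.2] [-0.0, -0.0, 0.01]
[2.6, -0.0, -0.2] [-0.0, -0.0, 0.01]
[3.6, 0.6, -0.2] [-0.0, -0.0, -0.03]
[4.6, 1.2, -0.2] [-0.0, -0.0, -0.06]
[5.7, 1.8, -0.2] [-0.0, -0.0, -0.09]
[6.8, 2.5, -0.2] [-0.0, -0.0, -0.12]
[8.0, 3.1, -0.2] [-0.0, -0.0, -0.16]
```

>>> {"fn": "step_arm", "kwargs": {"moves": [[[1, 0, -0.1], [0, 0, 0]], [[1.8, 0, -0.1], [0, 0, 0]], [[2.7, 0, -0.1], [0, 0, 0]], [[3.6, 0.6, -0.1], [0, 0, -0.03]], [[4.6, 1.2, -0.1], [0, 0, -0.06]]]}}

```text
time_s: 12.25
tcp_pos: [0.4336, -0.1733, 0.0323]
eef_rot: [2.607, 1.752, 0.001]
force: [-0.0, -1.5, -0.7]
width: 0.272
grasp_force: 51.2
```

Run:
```python
from path import *
B,y,T=bez(np.array([.480,-.048]),15)
rows(T[2:9],y[2:9])
```

```text
t 12.25 [ 0.4336 -0.1733  0.0323] [-0.  -1.5 -0.7]
[0.1, -0.1, 0.1] [0.0, 0.0, 0.0]
[1.1, 0.6, 0.1] [0.0, 0.0, -0.03]
[2.2, 1.3, 0.1] [0.0, 0.0, -0.06]
[3.3, 2.0, 0.1] [0.0, 0.0, -0.1]
[4.4, 2.6, 0.1] [0.0, 0.0, -0.13]
[5.6, 3.3, 0.1] [0.0, 0.0, -0.16]
[6.7, 3.9, 0.1] [0.0, 0.0, -0.19]
```

>>> {"fn": "step_arm", "kwargs": {"moves": [[[1.1, 0.6, 0.1], [0, 0, -0.03]], [[2.2, 1.3, 0.1], [0, 0, -0.06]], [[3.3, 2, 0.1], [0, 0, -0.1]], [[4.4, 2.6, 0.1], [0, 0, -0.13]], [[5.6, 3.3, 0.1], [0, 0, -0.16]]]}}

```text
time_s: 12.75
tcp_pos: [0.485, -0.1342, 0.0308]
eef_rot: [-2.46, -1.953, 0.0]
force: [-1.1, -0.5, -1.3]
width: 0.274
grasp_force: 51.3
```

Run:
```python
from path import *
from h import *
B,y,T=bez(np.array([.480,-.048]),15)
rows(T[8:13],y[8:13])
f=manip.grab_frame("top")
c=f["frame"][150:290,180:400,::-1]
cv2.imwrite("pics/t5.png",cv2.resize(c,None,fx=3.6,fy=3.6,interpolation=2))
```

```text
t 12.75 [ 0.485  -0.1342  0.0308] [-1.1 -0.5 -1.3]
[1.0, 0.8, -0.0] [-0.0, 0.0, -0.03]
[2.0, 1.5, -0.0] [-0.0, 0.0, -0.07]
[3.0, 2.2, -0.0] [-0.0, 0.0, -0.1]
[4.0, 2.8, -0.0] [-0.0, 0.0, -0.13]
[5.0, 3.4, -0.0] [-0.0, 0.0, -0.16]
```

View pics/t5.png

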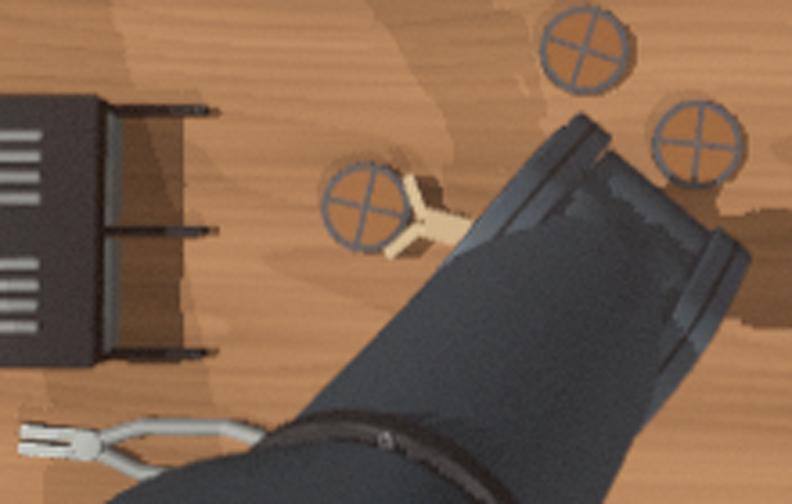

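The roundel sits in the fork at crop (367,208), and the V touches it on both sides. Continue.

>>> {"fn": "step_arm", "kwargs": {"moves": [[[1, 0.8, 0], [0, 0, -0.03]], [[2, 1.5, 0], [0, 0, -0.07]], [[3, 2.2, 0], [0, 0, -0.1]], [[4, 2.8, 0], [0, 0, -0.13]], [[5, 3.4, 0], [0, 0, -0.16]]]}}

```text
time_s: 13.3
tcp_pos: [0.5295, -0.0932, 0.0308]
eef_rot: [-2.296, -2.144, 0.0]
force: [0.6, -0.9, -1.7]
width: 0.273
grasp_force: 51.2
```

Run:
```python
from path import *
from h import *
f=manip.grab_frame("top")
g=lambda x,y:(180+(x+.5)/3.6-.5,150+(y+.5)/3.6-.5)
c=ray(f,[g(367,208)],.01)[0,:2];print("disc",c,"offset",np.linalg.norm(c-[.485,-.1342]),np.degrees(np.arctan2(*(c-[.485,-.1342])[::-1])))
B,y,T=bez(np.array([.480,-.048]),15)
rows(T[13:],y[13:])
```

```text
disc [0.51757887 0.01118272] offset 0.14898831757524406 77.36923309397342
t 13.35 [ 0.5311 -0.0913  0.0308] [ 1.   1.8 -1.8]
[0.7, 0.5, -0.0] [0.0, -0.0, -0.03]
[1.6, 1.0, -0.0] [0.0, -0.0, -0.06]
[2.4, 1.5, -0.0] [0.0, -0.0, -0.1]
```

>>> {"fn": "step_arm", "kwargs": {"moves": [[[0.7, 0.5, 0], [0, 0, -0.03]], [[1.6, 1, 0], [0, 0, -0.06]], [[2.4, 1.5, 0], [0, 0, -0.1]], [[2.4, 1.5, 0], [0, 0, -0.1]]]}}

```text
time_s: 13.75
tcp_pos: [0.5464, -0.0694, 0.0308]
eef_rot: [-2.184, -2.258, -0.001]
force: [-0.1, 0.7, -0.7]
width: 0.272
grasp_force: 51.2
```

Run:
```python
from go import *
from h import *
plan([.5456-.032*(-.068+.02),-.048,.031],91.8)
f=manip.grab_frame("top")
im=f["frame"][170:250,190:310]
hsv=cv2.cvtColor(im,cv2.COLOR_RGB2HSV)
c=im[:,:,::-1]
cv2.imwrite("pics/t6.png",cv2.resize(c,None,fx=6,fy=6,interpolation=2))
```

```text
t 13.75 tcp [ 0.5464 -0.0694  0.0308] yaw 91.9 z [ 0.     0.001 -1.   ] F [-0.1  0.7 -0.7] w 0.272 g 51.2
shift [ 2.13  0.15 -0.02] turn [ 0.    -0.001  0.002]
```

View pics/t6.png

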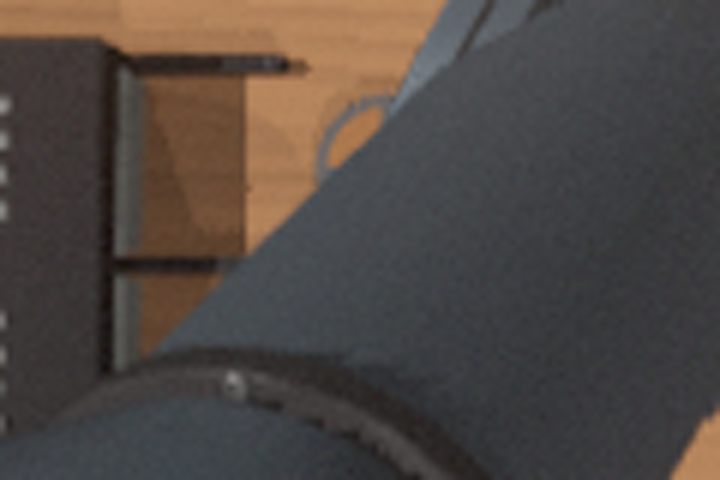

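The roundel's visible rim, left edge at crop (317,165) and top edge at (375,97), puts its centre within 3 mm of the lane b axis between guide rows 65 and 265. Push in with a 2 mm trim.

>>> {"fn": "step_arm", "kwargs": {"moves": [[[1, 0.2, 0], [0, 0, 0]], [[2, 0.2, 0], [0, 0, 0]], [[3, 0.2, 0], [0, 0, 0]], [[4, 0.2, 0], [0, 0, 0]], [[5, 0.2, 0], [0, 0, 0]]]}}

```text
time_s: 14.3
tcp_pos: [0.5459, -0.0199, 0.0308]
eef_rot: [-2.188, -2.254, 0.0]
force: [0.9, -0.5, -1.9]
width: 0.272
grasp_force: 51.2
```

Run:
```python
from go import *
plan([.5456-.032*(.04),.04,.031],91.8)
```

```text
t 14.3 tcp [ 0.5459 -0.0199  0.0308] yaw 91.69 z [-0.  0. -1.] F [ 0.9 -0.5 -1.9] w 0.272 g 51.2
shift [ 5.99  0.02 -0.02] turn [-0.    -0.    -0.002]
```

>>> {"fn": "step_arm", "kwargs": {"moves": [[[0.8, 0, 0], [0, 0, 0]], [[1.6, 0, 0], [0, 0, 0]], [[2.4, 0, 0], [0, 0, 0]], [[3.2, 0, 0], [0, 0, 0]], [[4, 0, 0], [0, 0, 0]]]}}

```text
time_s: 14.8
tcp_pos: [0.545, 0.019, 0.0309]
eef_rot: [2.189, 2.252, -0.0]
force: [0.2, -2.5, -1.1]
width: 0.268
grasp_force: 51.3
```

>>> {"fn": "step_arm", "kwargs": {"moves": [[[0.6, 0, 0], [0, 0, 0]], [[1.2, 0, 0], [0, 0, 0]], [[1.8, 0, 0], [0, 0, 0]], [[2.4, 0, 0], [0, 0, 0]], [[3, 0, 0], [0, 0, 0]]]}}

```text
time_s: 15.3
tcp_pos: [0.544, 0.0493, 0.0309]
eef_rot: [2.189, 2.253, -0.0]
force: [0.3, -2.4, -1.1]
width: 0.27
grasp_force: 51.3
```

Run:
```python
from go import *
plan([.5456-.032*(.118),.118,.031],91.8)
```

```text
t 15.3 tcp [0.544  0.0493 0.0309] yaw 91.65 z [-0. -0. -1.] F [ 0.3 -2.4 -1.1] w 0.27 g 51.3
shift [ 6.88 -0.02 -0.02] turn [-0.     0.    -0.003]
```

>>> {"fn": "step_arm", "kwargs": {"moves": [[[0.7, 0, 0], [0, 0, 0]], [[1.4, 0, 0], [0, 0, 0]], [[2.1, 0, 0], [0, 0, 0]], [[2.8, 0, 0], [0, 0, 0]], [[3.5, 0, 0], [0, 0, 0]]]}}

```text
time_s: 15.8
tcp_pos: [0.5428, 0.0842, 0.0307]
eef_rot: [2.189, 2.253, -0.001]
force: [0.7, -3.7, -2.5]
width: 0.272
grasp_force: 51.1
```

>>> {"fn": "step_arm", "kwargs": {"moves": [[[0.8, 0, 0], [0, 0, 0]], [[1.6, 0, 0], [0, 0, 0]], [[2.4, 0, 0], [0, 0, 0]], [[3.2, 0, 0], [0, 0, 0]], [[3.6, 0, 0], [0, 0, 0]]]}}

```text
time_s: 16.3
tcp_pos: [0.5418, 0.1213, 0.0307]
eef_rot: [-2.187, -2.254, -0.0]
force: [0.7, -1.6, -4.6]
width: 0.272
grasp_force: 50.9
```

Run:
```python
from go import *
plan([.5456-.032*(.118),.118,.031],91.8)
```

```text
t 16.3 tcp [0.5418 0.1213 0.0307] yaw 91.73 z [-0.  0. -1.] F [ 0.7 -1.6 -4.6] w 0.272 g 50.9
shift [-0.33 -0.01 -0.03] turn [-0.    -0.    -0.001]
```

>>> {"fn": "step_arm", "kwargs": {"moves": [[[-1, 0, 0], [0, 0, 0]], [[-2.5, 0, 0], [0, 0, 0]], [[-4, 0, 0], [0, 0, 0]], [[-5.5, 0, 0], [0, 0, 0]], [[-7, 0, 0], [0, 0, 0]]]}}

```text
time_s: 16.8
tcp_pos: [0.5443, 0.0473, 0.0312]
eef_rot: [2.191, 2.25, 0.0]
force: [0.7, 0.5, -1.6]
width: 0.27
grasp_force: 51.2
```

>>> {"fn": "step_arm", "kwargs": {"moves": [[[-2, 0, 0], [0, 0, 0]], [[-5, 0, 0], [0, 0, 0]], [[-9, 0, 0], [0, 0, 0]], [[-14, 0, 0], [0, 0, 0]], [[-18, 0, -2], [0, 0, 0]]]}}

```text
time_s: 17.3
tcp_pos: [0.5476, -0.1338, 0.0498]
eef_rot: [-2.19, -2.25, 0.003]
force: [0.8, -0.4, -1.2]
width: 0.272
grasp_force: 51.1
```

Run:
```python
from go import *
from h import *
plan([.465,-.36,.05],88)
f=manip.grab_frame("top")
a=f["frame"][160:270,130:290,::-1]
g=manip.grab_frame("side")["frame"][110:200,230:340,::-1]
a=cv2.resize(a,(400,275),interpolation=2);g=cv2.resize(g,(400,327),interpolation=2)
o=np.zeros((327,800,3),np.uint8);o[:275,:400]=a;o[:,400:]=g
cv2.imwrite("pics/w7.png",o)
```

```text
t 17.3 tcp [ 0.5476 -0.1338  0.0498] yaw 91.54 z [-0.003 -0.    -1.   ] F [ 0.8 -0.4 -1.2] w 0.272 g 51.1
shift [-2.239e+01 -8.860e+00  1.000e-02] turn [-0.003  0.     0.062]
```

View pics/w7.png

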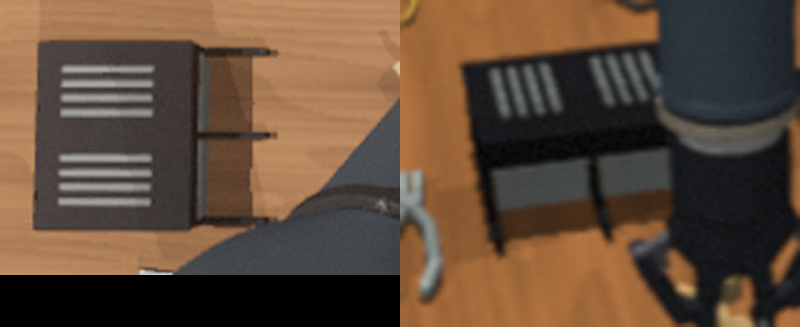

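Both flaps look shut, at top-crop x≈204 and in the side crop at (540,185) and (635,170). The lanes are empty, so the roundel is inside. Next I lay the pusher back near its original spot.

>>> {"fn": "step_arm", "kwargs": {"moves": [[[-3, -3, -2], [0, 0, 0.02]], [[-7, -6, -2], [0, 0, 0.06]], [[-12, -8.8, -2], [0, 0, 0.06]], [[-17, -8.8, -2], [0, 0, 0.06]], [[-22, -8.8, -2], [0, 0, 0.06]]]}}

```text
time_s: 17.9
tcp_pos: [0.4659, -0.3487, 0.0716]
eef_rot: [2.257, 2.184, 0.001]
force: [2.3, -0.1, -1.5]
width: 0.273
grasp_force: 51.3
```

>>> {"fn": "step_arm", "kwargs": {"moves": [[[0, 0, 2], [0, 0, 0]], [[0, 0, 3], [0, 0, 0]], [[0, 0, 3.6], [0, 0, 0]], [[0, 0, 3.8], [0, 0, 0]], [[0, 0, 3.8], [0, 0, 0]]]}}

```text
time_s: 18.4
tcp_pos: [0.4678, -0.3448, 0.0329]
eef_rot: [-2.253, -2.188, -0.0]
force: [-0.1, 0.5, -0.5]
width: 0.277
grasp_force: 51.3
```

Run:
```python
from go import *
plan([.465,-.36,.0285],88)
```

```text
t 18.4 tcp [ 0.4678 -0.3448  0.0329] yaw 88.31 z [-0.     0.001 -1.   ] F [-0.1  0.5 -0.5] w 0.277 g 51.3
shift [-1.52 -0.24  0.43] turn [-0.    -0.001  0.005]
```

Lower 4 mm to the bench, then release.

>>> {"fn": "step_arm", "kwargs": {"moves": [[[0, 0, 0.2], [0, 0, 0]], [[0, 0, 0.35], [0, 0, 0]], [[0, 0, 0.45], [0, 0, 0]], [[0, 0, 0.45], [0, 0, 0]]]}}

```text
time_s: 18.8
tcp_pos: [0.4676, -0.3458, 0.0284]
eef_rot: [2.255, 2.187, -0.0]
force: [0.4, -0.5, -1.2]
width: 0.272
grasp_force: 51.3
```

>>> {"fn": "step_arm", "kwargs": {"moves": [[[0, 0, 0], [0, 0, 0]], [[0, 0, 0], [0, 0, 0]], [[0, 0, 0], [0, 0, 0]], [[0, 0, 0], [0, 0, 0]], [[0, 0, 0], [0, 0, 0]]], "claw": 8}}

```text
time_s: 19.3
tcp_pos: [0.4675, -0.346, 0.0284]
eef_rot: [2.256, 2.187, -0.0]
force: [0.6, -1.1, 0.2]
width: 0.937
grasp_force: 0.0
```

>>> {"fn": "step_arm", "kwargs": {"moves": [[[0, 0, -2], [0, 0, 0]], [[0, 0, -6], [0, 0, 0]], [[0, 0, -11], [0, 0, 0]], [[0, 0, -15], [0, 0, 0]], [[0, 0, -15], [0, 0, 0]]]}}

```text
time_s: 19.8
tcp_pos: [0.4695, -0.3482, 0.184]
eef_rot: [2.25, 2.18, 0.003]
force: [0.4, -0.2, -0.9]
width: 0.938
grasp_force: 0.0
```

Run:
```python
from go import *
from h import *
plan([.465,-.36,.0285],88)
f=manip.grab_frame("side")
cv2.imwrite("pics/end.png",cv2.resize(f["frame"][110:340,150:460,::-1],None,fx=2.5,fy=2.5,interpolation=2))
```

```text
t 19.8 tcp [ 0.4695 -0.3482  0.184 ] yaw 88.2 z [ 0.008 -0.005 -1.   ] F [ 0.4 -0.2 -0.9] w 0.938 g 0.0
shift [-1.12 -0.53 15.55] turn [0.008 0.005 0.003]
```

View pics/end.png

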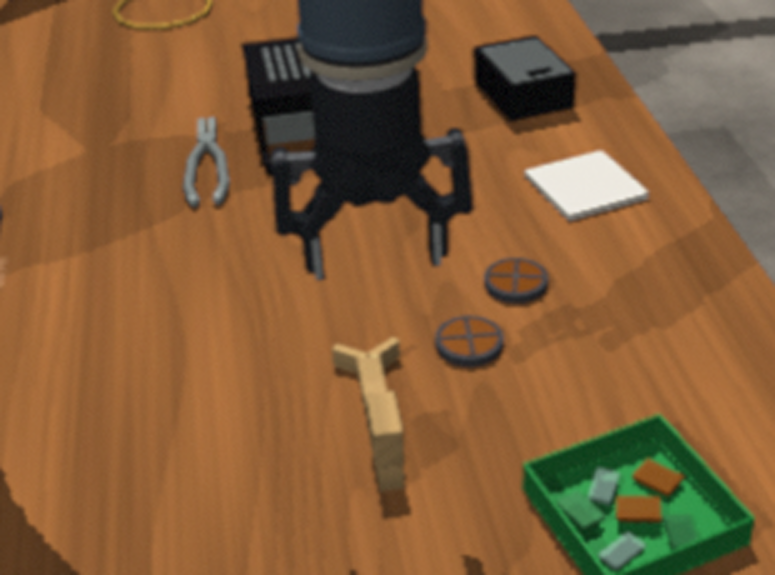

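The pusher lies flat at (375,410), the gripper is clear of it, and the bystanders are in place. I'm handing in.

```bash
python3 -c "
from bench import manip
print(manip.hand_in())"
```

```text
the job is handed in; nothing more can be done
None
```

I pushed the roundel about 80 mm into bay b, the empty one (bay a's flap stopped hard at about 9 N). In the pictures both flaps then looked shut, and the pusher lay back on the bench clear of the hood; the job was handed in at about 20 s.

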